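# Seat the green filter cup loosely in its sleeve

## Robot

A 6-joint arm with a two-finger parallel gripper is mounted at the origin on the work surface. World frame = base frame: x ahead of the robot, y to its left, z up, the work surface at z = 0. Lengths are in m, angles in rad, forces in N, time in s.
With the tool pointing down it reaches from about 0.3 to 0.775 m from the base axis. Payload 14.6 kg.
Tool frame: the origin (TCP) lies at the very end of the fingers, on their centre line; the grasp point (between the pads) lies 19 mm behind it; z points along the fingers, y is the direction in which the jaws open and shut (so a half turn about z gives the same grasp; the last joint's range is limited). The gripper opens to 85 mm and grips with 20 to 120 N. Pads are 22 mm wide; open, the fingers measure 114 mm over their backs; the gripper's body (76 mm by 85 mm) begins 54 mm behind the grasp point. The pads swing forward as they close: fully open they stand 13 mm farther back than shut.
Start: joints at [1.103, 0.3, 1.521, -0, 1.321, -0.067], TCP at [0.215, 0.506, 0.231] pointing down, gripper open.
Joint ranges: [-3.03, 3.03], [-0.79, 2.21], [0.23, 2.52], [-1.04, 4.18], [0, 3.07], [-2.55, 2.55]. Speed limits (rad/s): [2.22, 2.22, 2.57, 3.14, 3.14, 3.14].

## Interface

Orientations are given as a 3x3 rotation matrix whose columns are the frame's x, y, z axes.
In Python, from plant import * gives the robot as it stands. The module is installed in compiled form; this text tells all that it offers.
- The arm moves only by the shell command python3 -m inch 'ROWS' [FORCE]. ROWS is JSON, a list that holds one entry, the list of rows, each a list of 5 numbers: the opening, from 0 (shut) to 1 (fully open), then the shift along the tool's x, y, z in cm, then the turn about the tool's z in rad. A call has 1 to 12 rows; each row is the pose to reach, as a shift and turn from the pose commanded when the call began, along the tool's axes at that moment; what a row does not reach only later rows make up. A row lasts 1/12 s, in which the tool goes at most 41.7 mm and 7.16 degrees, less where a joint would pass 70% of its speed; a pose out of reach is approached as far as the arm can. A call with a gripper value outside its range is refused whole. The fingers move at their own pace and stop on an object; FORCE is the grip in N (left out, the last holds). Time passes only in rows, so rows that repeat a pose let the fingers close. It gives the time, the measured TCP pose, the force and the opening at its end, in the units of the state.
- read_state(): the state, without advancing time (a new reading comes with each control period).
- snapshot(name): name is "scene" or "top"; returns (picture, depth): 480x640x3 uint8, blue, green, red; 480x640 float32, m along the optical axis (not along the pixel's ray), 0 where there is no reading.
- calibration(name): a dict with "K" (3x3 intrinsics, pixels), "eye" and "rotation" of the camera in the world. Camera axes: x right, y down, z forward; pixel columns grow to the right and rows downward; lengths in m; the calibration is good to about 2 mm. A picture is of the moment at which its call begins. calibration takes no time and is no camera call.
- job_done(): hands the job in, once; it reports no verdict.
The state is a dict: "time": time; "joint_pos": joint angles; "dq": joint speeds; "tau": joint torques, N m; "eef_pos": TCP position; "eef_rot": TCP orientation; "contact_force": force on the tool from outside, world axes, zero at the start; "moment": the same for the moment, N m; "width": finger opening in m.
Only numpy, scipy, OpenCV 4.12 (cv2) and the standard library are available. Lean on these libraries where they do the work, as an engineer would, in place of code of your own. Each camera call takes 0.05 s, during which the arm holds its last target. There are 200 camera calls.

## Task

Set up the green filter: pick up the green filter cup and lower it, upright, into the green conical sleeve until it just rests there by its own weight, then let go. Keep hold of it until its foot is well inside the sleeve rather than dropping it in, and do not press it down, or the tapers will wedge. Leave the purple and white cups standing where they are.

Things in the scene. Friction and masses are not known exactly. Their poses are not given: they have to be found in the camera images.
- green_cup: Green filter cup, loose, about 80 g, 95 mm tall, standing upright. Lower part: tapered foot, 28 mm in diameter at the bottom, 50 mm at a height of 50 mm. Above it: straight open bowl, 50 mm outside, 45 mm high and deep, wall 3 mm, to be gripped round the outside. Origin: centre of the underside; z up along its axis.
- green_mouth (a point): Centre of the green conical sleeve's round mouth, level with its rim, 90 mm above the bench; z up. The sleeve: open tapered ring 40 mm tall, 44 mm inside and 52 mm outside at the mouth, same taper as the cup's foot, on a grey receiver 90 mm wide, 38 mm high. A cup resting in it has its underside about 36 mm below the mouth. A like purple sleeve stands elsewhere, not to be used.
- green_sleeve (a joint): How far the green sleeve is pushed down (m): 0 is free, it slides straight down on a soft spring (about 1 N per mm, up to 14 mm). The cup's weight alone sinks it about 1 mm; pushed 10 mm down, the cup counts as wedged.
- purple_cup: Purple filter cup of the same shape and size as the green one, standing loose on the bench; a bystander. Origin: centre of the underside, z up.
- white_cup: White filter cup of the same shape and size as the green one, standing loose on the bench; a bystander. Origin: centre of the underside, z up.
Mind the look-alikes: they are no part of the job. Of the things like the green_cup, leave any that is yellow; of the rest the larger one is meant.

How it is judged:
By the outcome, as a careful person would: the job done as asked, in the order asked, and still so for the second after the job is handed in, with the robot touching nothing.
It also fails if it takes over 38 s, if anything falls off the work surface, if the arm or the gripper's body presses on something with over 40 N, if the wrist force passes 120 N, or if a joint passes its speed limit or range.

## Working session

There is one attempt and no reset: what is moved stays moved. The work goes in short steps, Python scripts to look and compute and a shell command to move; the robot and the scene stay as the last step left them, time stands still between calls to the robot, and variables do not carry over. Pictures are saved under pics/ and viewed, about 8 in all and at most 12, crops included, and the job is handed in when it is done.

```bash
mkdir -p pics; python3 - <<'E'
from plant import *
import cv2,numpy as np
for n in("scene","top"):
    p,d=snapshot(n);cv2.imwrite(f"pics/{n}0.png",p);np.savez(f"{n}0.npz",p=p,d=d)
    c=calibration(n);print(n,c)
s=read_state();print({k:np.round(v,3).tolist() for k,v in s.items()})
E
```

```text
scene {'K': array([[556.46050737,   0.        , 310.82598684],
       [  0.        , 556.46050737, 236.95043589],
       [  0.        ,   0.        ,   1.        ]]), 'eye': array([ 0.84671297, -0.36415414,  0.84586269]), 'rotation': array([[ 0.78007588,  0.50965405, -0.36295229],
       [ 0.62558826, -0.6455115 ,  0.43812582],
       [-0.01099728, -0.56883008, -0.82238154]])}
top {'K': array([[591.00514537,   0.        , 324.12871493],
       [  0.        , 591.00514537, 237.7520479 ],
       [  0.        ,   0.        ,   1.        ]]), 'eye': array([0.3404283 , 0.05477026, 0.95192173]), 'rotation': array([[ 0.01990469, -0.98085938,  0.19369738],
       [-0.99963937, -0.02301732, -0.01383211],
       [ 0.01802575, -0.1933522 , -0.98096381]])}
{'time': 0.1, 'joint_pos': [1.103, 0.3, 1.522, -0.0, 1.321, -0.067], 'dq': [-0.001, -0.002, -0.001, -0.0, 0.001, 0.0], 'tau': [0.003, -54.437, -36.237, -0.0, 0.003, -0.0], 'eef_pos': [0.214, 0.506, 0.231], 'eef_rot': [[-0.921, 0.39, -0.0], [0.39, 0.921, -0.001], [0.0, -0.001, -1.0]], 'contact_force': [0.268, -0.27, -0.394], 'moment': [0.009, -0.019, 0.008], 'width': 0.085}
```

View pics/top0.png

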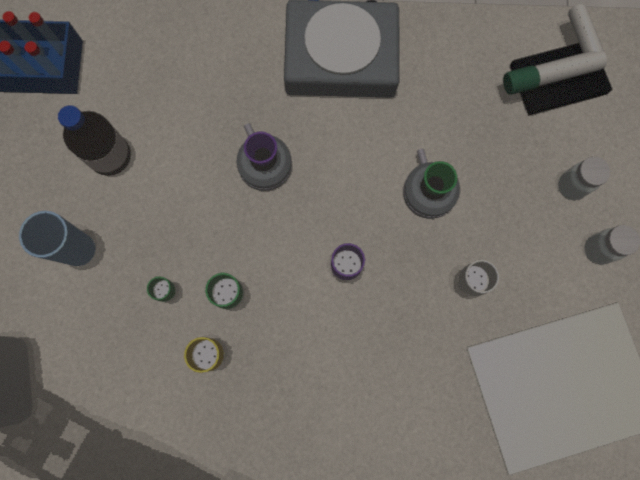

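View pics/scene0.png

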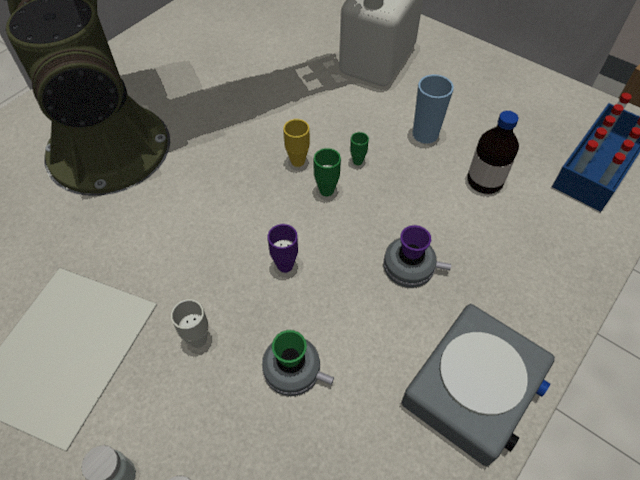

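The top view shows the target green cup at (224,291), with the smaller green one at (162,289) and a yellow one at (204,355). The green sleeve is at (440,180). The purple cup is at (347,262) and the white one at (480,278). The scene view agrees: target at (327,172), sleeve at (289,350).

```bash
cat > h.py <<'E'
from plant import *
import cv2,numpy as np
from scipy.optimize import least_squares
def world(n,d):
    c=calibration(n);v,u=np.mgrid[:480,:640]
    r=np.stack([u,v,np.ones_like(u)],-1)@np.linalg.inv(c["K"]).T*d[...,None]
    return r@c["rotation"].T+c["eye"]
def ray(n,uv,z):
    c=calibration(n);r=c["rotation"]@np.linalg.inv(c["K"])@np.r_[uv,1]
    return c["eye"]+r*(z-c["eye"][2])/r[2]
def mask(p,lo,hi):
    h=cv2.cvtColor(p,cv2.COLOR_BGR2HSV);return cv2.inRange(h,lo,hi)
def circ(P):
    f=least_squares(lambda q:np.hypot(P[:,0]-q[0],P[:,1]-q[1])-q[2],np.r_[P[:,:2].mean(0),.024],loss="soft_l1",f_scale=.002)
    return f.x
E
python3 - <<'E'
from h import *
cols={"green":((45,80,25),(85,255,255)),"purple":((120,80,25),(150,255,255)),"yellow":((18,100,40),(35,255,255))}
for n in("scene","top"):
    z=np.load(n+"0.npz");p,d=z["p"],z["d"];W=world(n,d)
    for c,(lo,hi) in cols.items():
        k,l,st,ce=cv2.connectedComponentsWithStats(mask(p,lo,hi))
        for i in range(1,k):
            if st[i,4]<120: continue
            m=(l==i)&(d>0);P=W[m];zt=np.percentile(P[:,2],97)
            R=P[np.abs(P[:,2]-zt)<.006]
            print(n,c,st[i].tolist(),"ztop",round(zt,3),"depth circ",circ(R).round(4),len(R))
            # outer rim by hull of mask, cast on top plane (top edge pixels)
            h=cv2.convexHull(np.argwhere(l==i)[:,::-1].astype(np.int32))[:,0]
            zr=.09 if abs(zt-.09)<.0025 and False else zt
            print("   hull",circ(np.array([ray(n,q,zr) for q in h])).round(4))
    # white cup
    m=(W[...,2]>.086)&(W[...,2]<.1)&(d>0)
    k,l,st,ce=cv2.connectedComponentsWithStats(m.astype(np.uint8))
    for i in range(1,k):
        if 40<st[i,4]<2000: print(n,"z band",st[i].tolist(),circ(W[l==i]).round(4))
E
```

```text
scene green [351, 132, 18, 33, 455] ztop 0.069 depth circ [0.4316 0.2893 0.0163] 84
   hull [0.4368 0.2623 0.0377]
scene green [314, 149, 27, 47, 988] ztop 0.097 depth circ [0.4288 0.1895 0.0231] 156
   hull [0.4462 0.1628 0.0484]
scene green [272, 330, 35, 38, 839] ztop 0.092 depth circ [ 0.6083 -0.1319  0.0231] 290
   hull [ 0.6108 -0.1338  0.0265]
scene purple [268, 224, 30, 49, 1003] ztop 0.096 depth circ [0.477  0.0077 0.0232] 180
   hull [ 0.494  -0.0077  0.0419]
scene purple [400, 225, 31, 35, 771] ztop 0.092 depth circ [0.6487 0.1437 0.0231] 227
   hull [0.6518 0.1354 0.0304]
scene yellow [283, 119, 27, 48, 983] ztop 0.097 depth circ [0.3355 0.2138 0.0231] 171
   hull [0.3567 0.1823 0.0544]
scene z band [339, 12, 82, 47, 420] [0.2751 0.5656 0.0853]
scene z band [423, 87, 23, 9, 104] [0.4977 0.4403 0.0286]
scene z band [51, 97, 86, 51, 578] [-0.0045  0.0016  0.0784]
scene z band [416, 97, 32, 18, 159] [0.4973 0.4411 0.0317]
scene z band [283, 118, 26, 23, 267] [0.3355 0.2139 0.0232]
scene z band [476, 143, 40, 23, 226] [0.6576 0.4052 0.0358]
scene z band [313, 148, 28, 24, 282
[... 1491 characters left out ...]
p z band [77, 122, 39, 38, 205] [0.6605 0.4026 0.0355]
top z band [244, 131, 34, 32, 282] [0.6499 0.1429 0.0233]
top z band [581, 157, 30, 28, 274] [ 0.6272 -0.3713  0.0149]
top z band [424, 161, 34, 32, 294] [ 0.6093 -0.1326  0.0233]
top z band [32, 219, 30, 36, 219] [0.5    0.4388 0.0279]
top z band [54, 225, 25, 36, 135] [0.4997 0.4386 0.0315]
top z band [610, 225, 26, 30, 250] [ 0.5212 -0.4078  0.0148]
top z band [332, 243, 34, 34, 259] [0.4779 0.0069 0.0232]
top z band [464, 259, 36, 35, 316] [ 0.4579 -0.1893  0.0233]
top z band [205, 272, 36, 35, 275] [0.4302 0.1882 0.0232]
top z band [0, 337, 11, 89, 436] [0.2175 0.9035 0.4262]
top z band [184, 337, 37, 36, 293] [0.3374 0.2125 0.0232]
```

```bash
python3 -m inch '[[[1,-4,-2.6,0,0.1],[1,-8,-5.2,0,0.2],[1,-12,-7.8,0,0.3],[1,-16,-10.4,0,0.4],[1,-20,-13,0,0.5],[1,-23.5,-15.2,0,0.52],[1,-27,-17.5,0,0.52],[1,-30,-19.4,0,0.52],[1,-32.2,-20.8,0,0.52],[1,-32.2,-20.8,0,0.52],[1,-32.2,-20.8,0,0.52],[1,-32.2,-20.8,0,0.52]]]' 30
python3 - <<'E'
from h import *
s=read_state();R=s["eef_rot"];print(s["eef_pos"],R,s["joint_pos"])
print("to cup cm",R.T@(np.r_[.4294,.189,.056]-s["eef_pos"])*100)
E
```

```text
time: 1.1
eef_pos: [0.4298, 0.1892, 0.231]
eef_rot: [[-0.604, 0.797, -0.001], [0.797, 0.604, -0.0], [0.0, -0.001, -1.0]]
contact_force: [-0.2, -0.6, -0.2]
width: 0.0855
[0.42977845 0.18923275 0.23102358] [[-6.04197518e-01  7.96834335e-01 -6.34050934e-04]
 [ 7.96834500e-01  6.04197633e-01 -1.19883247e-05]
 [ 3.73539365e-04 -5.12476974e-04 -9.99999799e-01]] [ 3.36638335e-01  1.20355120e-01  1.73888827e+00  2.06622608e-04
  1.28295170e+00 -3.12178926e-01]
to cup cm [-2.21817715e-03 -3.52498518e-02  1.75023787e+01]
```

```bash
python3 -m inch '[[[1,0,0,3,0],[1,0,0,6,0],[1,0,0,9,0],[1,0,0,12,0],[1,0,0,14,0],[1,0,0,15.5,0],[1,0,0,16.7,0],[1,0,0,17.5,0],[1,0,0,17.5,0],[1,0,0,17.5,0]]]' 30
python3 -m inch '[[[0,0,0,0,0],[0,0,0,0,0],[0,0,0,0,0],[0,0,0,0,0],[0,0,0,0,0],[0,0,0,0,0],[0,0,0,0,0],[0,0,0,0,0]]]' 30
python3 - <<'E'
from h import *
p,d=snapshot("scene");cv2.imwrite("pics/grip.png",cv2.resize(p[80:330,180:480],None,fx=2,fy=2))
E
```

```text
time: 1.93
eef_pos: [0.4296, 0.19, 0.0565]
eef_rot: [[-0.606, 0.795, -0.0], [0.795, 0.606, -0.0], [0.0, -0.0, -1.0]]
contact_force: [-0.0, 0.1, 0.6]
width: 0.0857
time: 2.6
eef_pos: [0.4303, 0.1894, 0.057]
eef_rot: [[-0.605, 0.796, 0.001], [0.796, 0.605, 0.0], [-0.0, 0.001, -1.0]]
contact_force: [-1.0, -0.1, 6.0]
width: 0.0487
```

View pics/grip.png

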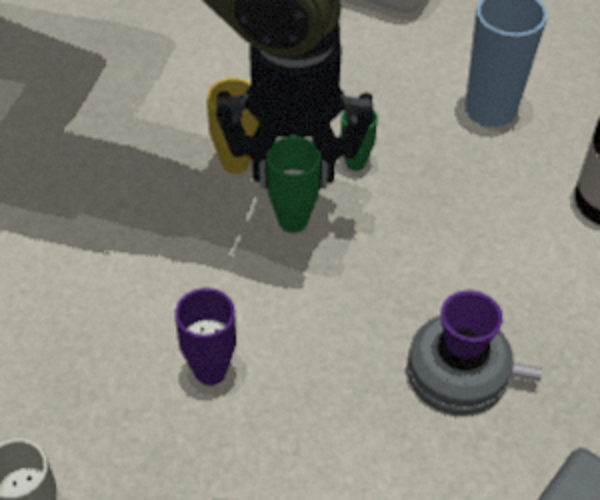

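The cup is gripped by its bowl at (293,165) in the crop, upright, with its neighbours untouched. Lifting.

```bash
python3 -m inch '[[[0,0,0,-1,0],[0,0,0,-3,0],[0,0,0,-6,0],[0,0,0,-9,0],[0,0,0,-11.5,0],[0,0,0,-13,0],[0,0,0,-13.5,0],[0,0,0,-13.5,0],[0,0,0,-13.5,0]]]' 30
python3 - <<'E'
from h import *
s=read_state();R=s["eef_rot"]
print("to mouth cm",R.T@(np.r_[.6086,-.132,s["eef_pos"][2]]-s["eef_pos"])*100)
E
```

```text
time: 3.4
eef_pos: [0.4296, 0.1891, 0.1906]
eef_rot: [[-0.605, 0.796, -0.001], [0.796, 0.605, -0.0], [0.0, -0.001, -1.0]]
contact_force: [-0.1, 0.4, -0.6]
width: 0.0485
to mouth cm [-3.63986845e+01 -5.17942199e+00 -4.79026407e-03]
```

```bash
python3 -m inch '[[[0,-1.5,-0.2,0,0],[0,-4.5,-0.6,0,0],[0,-8.2,-1.2,0,0],[0,-12,-1.7,0,0],[0,-15.8,-2.2,0,0],[0,-19.6,-2.8,0,0],[0,-23.4,-3.3,0,0],[0,-27.2,-3.9,0,0],[0,-31,-4.4,0,0],[0,-34,-4.8,0,0],[0,-35.8,-5.1,0,0],[0,-36.4,-5.2,0,0]]]' 30
python3 -m inch '[[[0,0,0,0,0],[0,0,0,0,0],[0,0,0,0,0]]]' 30
python3 - <<'E'
from h import *
for n in("scene","top"):
    p,d=snapshot(n);cv2.imwrite(f"pics/{n}1.png",p);W=world(n,d)
    m=mask(p,(45,80,25),(85,255,255))>0
    near=m&(d>0)&(np.hypot(W[...,0]-.609,W[...,1]+.132)<.06)
    P=W[near];print(n,len(P),P[:,2].min(),P[:,2].max())
    for a,b in((.216,.24),(.192,.22),(.08,.096),(.13,.16)):
        Q=P[(P[:,2]>a)&(P[:,2]<b)]
        if len(Q)>20:print(a,b,len(Q),circ(Q).round(4))
    if n=="scene":cv2.imwrite("pics/hover.png",cv2.resize(p[180:430,170:420],None,fx=2,fy=2))
s=read_state();print(s["eef_pos"],s["eef_rot"].round(4))
E
```

```text
time: 4.4
eef_pos: [0.6089, -0.1345, 0.1888]
eef_rot: [[-0.603, 0.798, -0.003], [0.798, 0.603, 0.001], [0.002, -0.002, -1.0]]
contact_force: [0.1, -0.4, -1.6]
width: 0.0487
time: 4.65
eef_pos: [0.6084, -0.1308, 0.1909]
eef_rot: [[-0.606, 0.795, -0.001], [0.795, 0.606, 0.0], [0.001, -0.0, -1.0]]
contact_force: [0.1, 0.0, -0.2]
width: 0.0484
scene 1848 0.0365505283255777 0.4506605870554044
0.216 0.24 294 [ 0.6071 -0.131   0.0233]
0.192 0.22 565 [ 0.6072 -0.1311  0.0233]
0.08 0.096 288 [ 0.6088 -0.1324  0.0225]
0.13 0.16 69 [ 0.607  -0.13    0.0159]
top 42 0.07051767973373824 0.09419722615915016
0.08 0.096 39 [ 0.605  -0.1446  0.0352]
[ 0.60858698 -0.13088193  0.19136815] [[-6.061e-01  7.954e-01 -0.000e+00]
 [ 7.954e-01  6.061e-01  1.000e-04]
 [ 1.000e-04  0.000e+00 -1.000e+00]]
```

View pics/hover.png

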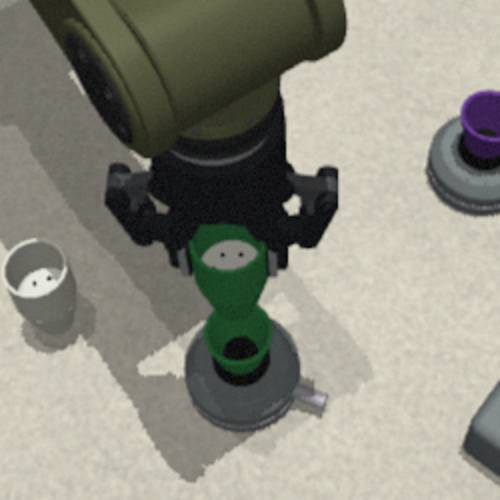

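Upright cup is held over the sleeve (crop: cup 232,260; sleeve mouth 238,330). Same-view comparison gives a lateral correction of about −1.4 mm in tool x.

```bash
python3 -m inch '[[[0,-0.14,0,0.5,0],[0,-0.14,0,1.5,0],[0,-0.14,0,2.7,0],[0,-0.14,0,3.8,0],[0,-0.14,0,4.8,0],[0,-0.14,0,5.6,0],[0,-0.14,0,6.2,0],[0,-0.14,0,6.6,0],[0,-0.14,0,6.8,0],[0,-0.14,0,6.8,0],[0,-0.14,0,6.8,0],[0,-0.14,0,6.8,0]]]' 30
python3 - <<'E'
from h import *
p,d=snapshot("scene");W=world("scene",d);cv2.imwrite("pics/in.png",cv2.resize(p[230:430,190:390],None,fx=3,fy=3))
P=W[(mask(p,(45,80,25),(85,255,255))>0)&(d>0)&(np.hypot(W[...,0]-.609,W[...,1]+.132)<.06)]
for a,b in((.14,.17),(.08,.096)):
    Q=P[(P[:,2]>a)&(P[:,2]<b)];print(a,b,len(Q),circ(Q).round(4),Q[:,2].max())
s=read_state();print(s["eef_pos"],s["contact_force"])
E
```

```text
time: 5.75
eef_pos: [0.6099, -0.1332, 0.1238]
eef_rot: [[-0.605, 0.796, 0.001], [0.796, 0.605, -0.0], [-0.001, 0.0, -1.0]]
contact_force: [-0.9, -0.0, -0.9]
width: 0.0484
0.14 0.17 341 [ 0.6085 -0.1333  0.0233] 0.16515921902403152
0.08 0.096 193 [ 0.6074 -0.1311  0.0233] 0.09576537600056911
[ 0.60984612 -0.13316478  0.1237866 ] [ 0.54068281 -0.18552644 -1.08506553]
```

View pics/in.png

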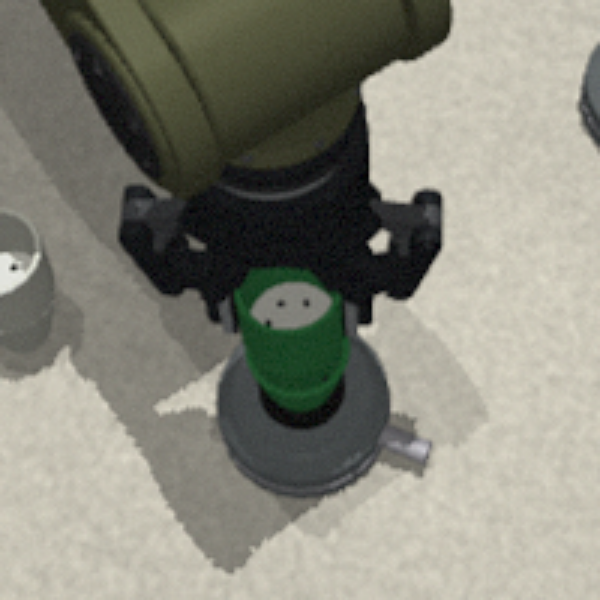

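The foot is inside the sleeve mouth (crop: 293,395). It is about 1.3 mm off centre, so I correct by 1 mm and descend slowly, watching the force.

```bash
python3 -m inch '[[[0,0.1,0.03,0,0],[0,0.1,0.03,0.2,0],[0,0.1,0.03,0.4,0],[0,0.1,0.03,0.6,0],[0,0.1,0.03,0.8,0],[0,0.1,0.03,0.9,0],[0,0.1,0.03,0.9,0],[0,0.1,0.03,0.9,0]]]' 30
python3 -m inch '[[[0,0,0,0.1,0],[0,0,0,0.1,0],[0,0,0,0.1,0]]]' 30
python3 - <<'E'
from h import *
F=[]
p,d=snapshot("scene");W=world("scene",d)
P=W[(mask(p,(45,80,25),(85,255,255))>0)&(d>0)&(np.hypot(W[...,0]-.609,W[...,1]+.132)<.06)]
Q=P[(P[:,2]>.135)&(P[:,2]<.17)];print(circ(Q).round(4),Q[:,2].max())
for i in range(4): snapshot("top");s=read_state();F.append(np.r_[s["eef_pos"],s["contact_force"]])
print(np.mean(F,0).round(4))
E
```

```text
time: 6.47
eef_pos: [0.6093, -0.1321, 0.1142]
eef_rot: [[-0.605, 0.796, -0.0], [0.796, 0.605, 0.0], [0.0, -0.0, -1.0]]
contact_force: [0.6, -0.4, -0.2]
width: 0.0486
time: 6.72
eef_pos: [0.6093, -0.1321, 0.1133]
eef_rot: [[-0.605, 0.796, -0.0], [0.796, 0.605, 0.0], [0.0, -0.0, -1.0]]
contact_force: [0.6, 0.1, -0.8]
width: 0.0483
[ 0.6078 -0.1319  0.0236] 0.16965458605351325
[ 0.6093 -0.1321  0.1133 -0.579   0.1972 -0.4991]
```

```bash
python3 -m inch '[[[0,0,0,0.1,0],[0,0,0,0.1,0],[0,0,0,0.1,0],[0,0,0,0.1,0]]]' 30
python3 -m inch '[[[0,0,0,0.1,0],[0,0,0,0.1,0],[0,0,0,0.1,0],[0,0,0,0.1,0]]]' 30
cat > m.py <<'E'
from h import *
p,d=snapshot("scene");W=world("scene",d)
P=W[(mask(p,(45,80,25),(85,255,255))>0)&(d>0)&(np.hypot(W[...,0]-.609,W[...,1]+.132)<.045)]
Q=P[(P[:,2]>.135)&(P[:,2]<.17)];print(circ(Q).round(4),np.percentile(Q[:,2],[90,97]))
F=[]
for i in range(6): snapshot("top");s=read_state();F.append(np.r_[s["eef_pos"],s["contact_force"]])
print(np.mean(F,0).round(4))
E
python3 m.py
```

```text
time: 7.3
eef_pos: [0.6093, -0.1321, 0.1123]
eef_rot: [[-0.605, 0.796, 0.0], [0.796, 0.605, -0.0], [-0.0, 0.0, -1.0]]
contact_force: [0.7, -0.3, -0.3]
width: 0.0484
time: 7.63
eef_pos: [0.6094, -0.1321, 0.1114]
eef_rot: [[-0.605, 0.796, 0.0], [0.796, 0.605, -0.0], [-0.0, 0.0, -1.0]]
contact_force: [1.0, 0.2, 0.3]
width: 0.0484
[ 0.6077 -0.1316  0.0238] [0.15073936 0.15193248]
[ 0.6094 -0.1321  0.1113  1.9554  0.3453  0.1494]
```

Contact has begun: the upward force has taken over the cup's weight, with a slight +x side load. I shift about 0.5 mm in +x to relieve it, then release.

```bash
python3 -m inch '[[[0,-0.03,0.04,0,0],[0,-0.03,0.04,0,0],[0,-0.03,0.04,0,0],[0,-0.03,0.04,0,0]]]' 20
python3 m.py
python3 -m inch '[[[0.65,0,0,0,0],[0.7,0,0,0,0],[0.8,0,0,0,0],[0.9,0,0,0,0],[1,0,0,0,0],[1,0,0,0,0],[1,0,0,0,0],[1,0,0,0,0]]]' 20
python3 - <<'E'
from h import *
p,d=snapshot("scene");cv2.imwrite("pics/rel.png",cv2.resize(p[230:430,190:390],None,fx=3,fy=3))
E
python3 m.py
```

```text
time: 8.32
eef_pos: [0.6097, -0.1321, 0.1112]
eef_rot: [[-0.605, 0.796, -0.0], [0.796, 0.605, 0.0], [0.0, -0.0, -1.0]]
contact_force: [0.4, 0.1, -1.4]
width: 0.0482
[ 0.6081 -0.1318  0.0236] [0.1506827  0.15185739]
[ 0.6097 -0.1321  0.1112 -0.1268 -0.1158 -0.6582]
time: 9.33
eef_pos: [0.6098, -0.1321, 0.1113]
eef_rot: [[-0.605, 0.796, -0.0], [0.796, 0.605, 0.0], [0.0, -0.0, -1.0]]
contact_force: [0.2, 0.1, 0.2]
width: 0.0855
[ 0.6087 -0.1323  0.0231] [0.14902122 0.14990545]
[ 0.6098 -0.1321  0.1113 -0.0474 -0.042   0.1716]
```

View pics/rel.png

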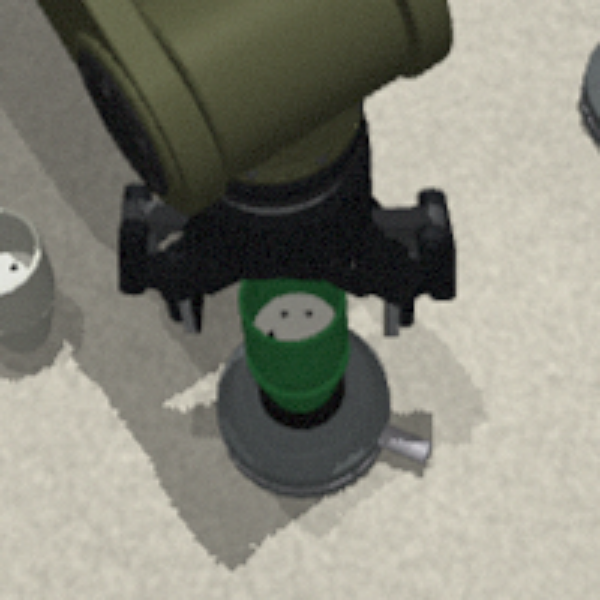

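The cup (crop: 294,345) stands upright in the sleeve and settled about 2 mm on release. Both fingers are clear, at (190,315) and (392,318). Withdrawing straight up.

```bash
python3 -m inch '[[[1,0,0,-1,0],[1,0,0,-3,0],[1,0,0,-5.5,0],[1,0,0,-8.5,0],[1,0,0,-11,0],[1,0,0,-13,0],[1,0,0,-13,0],[1,3,0.5,-13,0],[1,7,1.2,-13,0],[1,11,1.8,-13,0],[1,15,2.2,-13,0],[1,15,2.2,-13,0]]]' 20
python3 -m inch '[[[1,3,0.4,0,0],[1,6,0.8,0,0],[1,6,0.8,0,0],[1,6,0.8,0,0],[1,6,0.8,0,0],[1,6,0.8,0,0]]]' 20
python3 - <<'E'
from h import *
for n in("scene","top"):
    p,d=snapshot(n);cv2.imwrite(f"pics/{n}9.png",p);W=world(n,d)
    for nm,x,y,a,b in(("green",.6086,-.132,.13,.165),("sleeve",.6086,-.132,.078,.096),("purple",.477,.0075,.086,.1),("white",.457,-.189,.086,.1)):
        m=(d>0)&(np.hypot(W[...,0]-x,W[...,1]-y)<.035)&(W[...,2]>a)&(W[...,2]<b)
        if m.sum()>20:print(n,nm,m.sum(),circ(W[m]).round(4),"ztop",np.percentile(W[m][:,2],[50,95]).round(4))
E
```

```text
time: 10.73
eef_pos: [0.5339, 0.0051, 0.2419]
eef_rot: [[-0.608, 0.794, -0.0], [0.794, 0.608, 0.001], [0.001, 0.0, -1.0]]
contact_force: [1.0, -1.1, 0.8]
width: 0.0855
time: 11.23
eef_pos: [0.5069, 0.0525, 0.2413]
eef_rot: [[-0.605, 0.797, 0.0], [0.797, 0.605, -0.0], [-0.0, -0.0, -1.0]]
contact_force: [-0.0, 0.1, -1.1]
width: 0.0853
scene green 578 [ 0.6083 -0.132   0.0233] ztop [0.1441 0.1499]
scene sleeve 166 [ 0.6068 -0.1306  0.0244] ztop [0.0894 0.0927]
scene purple 307 [0.4767 0.0077 0.0233] ztop [0.0937 0.0977]
scene white 361 [ 0.4568 -0.189   0.0233] ztop [0.0943 0.0977]
top green 501 [ 0.609  -0.1322  0.0233] ztop [0.1449 0.1502]
top sleeve 139 [ 0.6108 -0.1335  0.0245] ztop [0.089  0.0934]
top white 323 [ 0.4578 -0.1894  0.0232] ztop [0.0947 0.0977]
```

View pics/scene9.png

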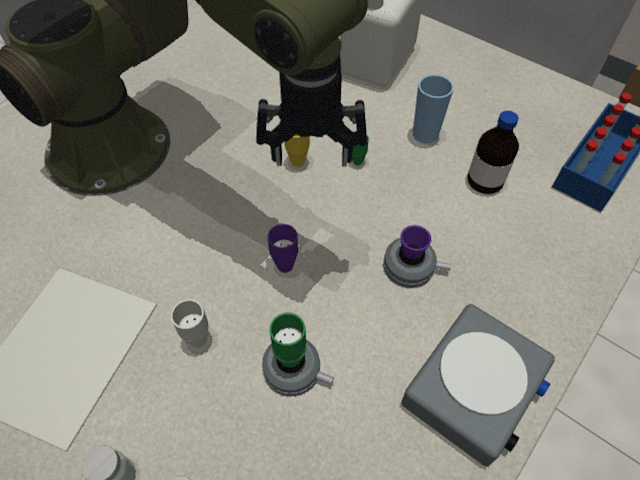

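The green cup sits upright and centred in the green sleeve at (289,345), with its rim at z ≈ 0.148. The purple cup (283,248) and the white cup (190,325) haven't moved, and the arm is clear.

```bash
python3 -c "from plant import *; print(job_done())"
```

```text
the job is handed in; nothing more can be done
None
```

The green filter cup is standing upright in the green sleeve, released and resting under its own weight. I handed the job in at about 11.3 s.

- **Lowering:** I gripped the larger green cup round its bowl at 30 N and lowered it until light contact of about 1 N, with its foot roughly 34 mm inside the sleeve. After shifting 0.5 mm to relieve a 2 N side load, I let go, and it settled about 2 mm.
- **Cup position:** Both cameras put the cup within about 0.5 mm of the mouth centre. Its rim is at about z = 0.148, close to the 0.149 expected for a resting cup. Sleeve travel can't be read directly, but that height and the small forces suggest it is not wedged.
- **Bystanders:** The white cup is unmoved in both views. The purple cup is unmoved in the scene view; the top view gave no final reading of it, probably because the arm was in the way. I did not re-measure the small green and yellow cups; in the last picture they are partly hidden behind the gripper but appear to be where they were.
- **Disagreement:** The final fits of the sleeve rim differed by about 4 mm in x and 3 mm in y between the views. The cup hides part of the rim, so I relied on the fits made before it was placed, which agreed to about 1 mm.

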